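# Unclip the parts cassette from its cradle

### The job

The toy robot standing on the storage cassette is in the way of the cassette's two side catches: take it off and stand it upright on the narrow raised ledge of the display riser. Then pinch the two catches together with the fingers, lift the cassette straight out of its cradle and finish holding it about 10 cm up, level, by the pinched catches; do not put it down or let go. Leave the toy car, the toy dinosaur and the paint jar where they are.

Things in the scene. Friction and masses are not known exactly. Their poses are not given: they have to be found in the camera images.
- toy_robot_mid (a point): Centre of the loose toy robot: orange plastic, 84 mm tall, about 60 g, on a round foot 32 mm across (underside 42 mm below this point). Head: a 26 mm cube, sides along x and y, centred 29 mm above this point. Arms 39 mm wide over y. z is up, it faces -x. It starts on the cassette's waist between the catches, its foot blocking them; its head stands above them, free to grasp from above.
- cassette_mid (a point): Centre of the loose grey cassette's body, 104 (x) x 50 (y) x 40 (z) mm, about 300 g; a notch in the middle of each long side leaves a waist 44 mm long (x), 22 mm wide (y). x runs along it, y from the right catch to the left. It sits in the cradle with 1.5 mm play each side, held down by the toes of the two catches.
- catch_left_grip (a point): Where to press the left (+y) catch: on its outer face, 25 mm from the cassette's middle plane, 44 mm above cassette_mid. The catch is an upright black plate 24 mm wide (x), 5 mm thick; its top is 20 mm above this point, 44 mm above the cassette's top. A toe at its foot hooks 7 mm outward under the cradle's bar.
- catch_right_grip (a point): The same for the right (-y) catch, a mirror image; the two outer faces are 50 mm apart when released and 33 mm apart when fully pinched.
- catch_left (a joint): How far the left catch is pushed inward (m): 0 released, 0.0085 fully in, against a spring of 4 N at the start to 9 N at the end. Its toe is clear of the cradle's bar beyond about 0.007.
- catch_right (a joint): The same for the right catch.
- cradle: White plastic cradle fixed to the table, 134 mm (x) x 80 mm (y), 34 mm high; origin on the table under its centre. Its floor is 8 mm thick; its x and y are those of the seated cassette, whose centre is then 28 mm above this origin. The bars that hold the toes down are the middle of its long walls' tops.
- riser_top (a point): Centre of the top face of the white display riser's narrow ledge, 36 mm wide (x) and 100 mm long (y), level, 70 mm above the table; the riser is fixed to the table, with a base plate 80 x 100 mm, 6 mm thick.
- toy_car: Bystander: loose red toy car, 66 x 36 x 32 mm, origin at the centre of its underside.
- toy_dinosaur: Bystander: loose green toy dinosaur, about 58 x 26 x 51 mm, origin at its underside.
- paint_jar: Bystander: small paint jar, 38 mm across, 45 mm tall, origin at the centre of its underside.
Not all that is in view belongs to the job. Leave any blue or pink look-alike of the part that bears riser_top alone.

How it is judged (in metres and radians):
On the way, in this order (a step that is already met when the one before it is completed fails the run):
1. the toy robot stands upright and released on the riser's ledge (angle between toy_robot_mid's own z axis and vertical below 0.1 rad and z of toy_robot_mid in the frame of riser_top between 0.038 and 0.046 m and horizontal distance between toy_robot_mid and riser_top below 0.06 m and contact force between the fingers and toy_robot below 0.05 N), for 0.2 s.
2. both catches are pinched fully in while the cassette still sits in the cradle (value of joint each of catch_left, catch_right above 0.007 m and z of cassette_mid in the frame of cradle below 0.034 m and contact force between the fingers and cassette above 5 N), for 0.1 s.
At the end, for the whole second after the job is handed in: Cassette held still and level (0.2 rad) by the fingers on both catches, each pinched in 6 mm or more, its centre 98 mm or more above the cradle's underside, touching neither cradle, riser nor toy robot; the toy robot stands still and upright (0.1 rad) on the riser's ledge (z of cassette_mid in the frame of cradle above 0.098 m and angle between cassette_mid's own z axis and vertical below 0.2 rad and value of joint each of catch_left, catch_right above 0.006 m and contact force between the fingers and catch_left above 3 N and contact force between the fingers and catch_right above 3 N and contact force between cassette and cradle below 0.05 N and contact force between cassette and riser below 0.05 N and contact force between cassette and toy_robot below 0.05 N and linear speed of each of cassette, toy_robot below 0.03 m/s and angle between toy_robot_mid's own z axis and vertical below 0.1 rad and z of toy_robot_mid in the frame of riser_top between 0.038 and 0.046 m and horizontal distance between toy_robot_mid and riser_top below 0.06 m); the arm keeps its last pose, push and grip.
It fails at once if a bystander (toy car, toy dinosaur or paint jar) is moved by more than 20 mm (distance of any of toy_car, toy_dinosaur, paint_jar from where it was at the start of the episode above 0.02 m).
It also fails if it takes over 56 s, if anything falls off the work surface, if the arm or the gripper's body presses on something with over 40 N, if the wrist force passes 120 N, or if a joint passes its speed limit or range.

### The arm

A 7-joint arm with a two-finger parallel gripper is mounted at the origin on the work surface. World frame = base frame: x ahead of the robot, y to its left, z up, the work surface at z = 0. Lengths are in mm, angles in rad, forces in N, time in s.
With the tool pointing down it reaches from about 425 to 875 mm from the base axis. Payload 9.9 kg.
Tool frame: the origin (TCP) lies on the centre line of the jaws, within the pads' length; the fingertips stand 17 mm ahead of it and the grasp point (between the pads) lies 2 mm behind it; z points along the fingers, y is the line along which they close (so a half turn about z gives the same grasp; the last joint's range is limited). The gripper opens to 85 mm and grips with 20 to 120 N. Pads are 22 mm wide; open, the fingers measure 114 mm over their backs; the gripper's body (76 mm by 85 mm) begins 54 mm behind the grasp point. The pads swing forward as they close: fully open they stand 13 mm farther back than shut.
Start: joints at [1.242, 0.576, 0.025, 1.437, -0.015, 1.129, -0.057], TCP at [163.599, -654.877, 213.989] pointing down, gripper open.
Joint ranges: [-2.76, 2.76], [-0.34, 2.15], [-1.52, 1.57], [0.19, 2.46], [-1.09, 4.23], [0.17, 1.99], [-2.82, 2.82]. Speed limits (rad/s): [2.22, 2.22, 3.01, 3.01, 3.14, 3.14, 3.14].

### API

Orientations are given as [roll, pitch, yaw] about the fixed x, y, z axes, in that order (R = Rz(yaw) Ry(pitch) Rx(roll)).
In Python, from bench import ctrl gives the robot as it stands.
- The arm moves only by the shell command python3 -m creep 'ROWS'. ROWS is JSON, a list of rows, each a list of 7 numbers: the turn, a rotation vector about the world's x, y, z scaled (see below), then the shift along the world's x, y, z scaled (see below), then the opening, from 0 (shut) to 1 (fully open). In form: [[ax, ay, az, tx, ty, tz, hand], ...]. A call has 1 to 12 rows; each row is the pose to reach, as a shift and turn from the pose commanded when the call began, turning the shorter way round; what a row does not reach only later rows make up. The controller multiplies each number of a shift by 100 cm and each number of a turn by 180 degrees. A row lasts 1/8 s, in which the tool goes at most 62.5 mm and 10.7 degrees, less where a joint would pass 70% of its speed; a pose out of reach is approached as far as the arm can. A call with a number of a shift or a turn outside -1 to 1 is refused whole. A call with a gripper value outside its range is refused whole. The fingers move at their own pace and stop on an object; the grip force is fixed at half the most. Time passes only in rows, so rows that repeat a pose let the fingers close. It gives the time, the measured TCP pose, the force, the opening and the grip force at its end, in the units of the state.
- ctrl.sense(): the state, without advancing time (a new reading comes with each control period).
- ctrl.snapshot(name): name is "scene" or "side" or "wrist"; returns a dict with "pixels" (420x560x3 uint8, red, green, blue), "z_map" (420x560 float32, mm along the optical axis (not along the pixel's ray), 0 where there is no reading), "intrinsics" (3x3 intrinsics, pixels), "dist" ([k1, k2, p1, p2, k3] as OpenCV has them; the pictures are not rectified), "camera_from_world" (4x4, takes a point from world to camera coordinates); the wrist camera has in their place "mount" (4x4, takes a point from camera to tool coordinates, whose origin is the TCP and whose axes are the flange's). Camera axes: x right, y up, looking along -z (the intrinsics and any distortion apply to the point x, -y, -z); pixel columns grow to the right and rows downward; lengths in mm; the calibration is good to about 2 mm. A picture is of the moment at which its call begins: read the wrist's pose just before it.
- ctrl.sign_off(): hands the job in; it is judged then, once.
The state is a dict: "time_s": time; "qpos": joint angles; "qd": joint speeds; "joint_torque": joint torques, N m; "eef_pos": TCP position; "tcp_rot": TCP orientation; "force": force on the tool from outside, world axes, zero at the start; "wrist_torque": the same for the moment, N m; "opening": finger opening in mm; "finger_force": force on a finger pad.
Only numpy, scipy, OpenCV 4.12 (cv2) and the standard library are available. Lean on these libraries where they do the work, as an engineer would, in place of code of your own. Each camera call takes 0.05 s, during which the arm holds its last target. There are 200 camera calls.

## Working session

There is one attempt and no reset: what is moved stays moved. The work goes in short steps, Python scripts to look and compute and a shell command to move; the robot and the scene stay as the last step left them, time stands still between calls to the robot, and variables do not carry over. Pictures are saved under pics/ and viewed, at most 10 in all, crops included, and the job is handed in when it is done.

```bash
mkdir -p pics
cat > h.py <<'E'
import numpy as np,cv2
from bench import ctrl
from scipy.spatial.transform import Rotation as R
def snap(n):
    s=ctrl.sense(); d=ctrl.snapshot(n)
    if n=="wrist":
        T=np.eye(4); T[:3,:3]=R.from_euler('xyz',s['tcp_rot']).as_matrix(); T[:3,3]=s['eef_pos']
        W=T@np.array(d['mount'])
    else: W=np.linalg.inv(np.array(d['camera_from_world']))
    d['W']=W; return d
def world(d):
    h,w=d['z_map'].shape; u,v=np.meshgrid(np.arange(w),np.arange(h))
    p=cv2.undistortPoints(np.stack([u,v],-1).reshape(-1,1,2).astype(np.float64),np.array(d['intrinsics']),np.array(d['dist'])).reshape(h,w,2)
    z=d['z_map'].astype(float)
    c=np.stack([p[...,0]*z,-p[...,1]*z,-z,np.ones_like(z)],-1)
    P=(c@d['W'].T)[...,:3]; P[z==0]=np.nan; return P
def save(d,name,crop=None,k=1):
    im=d['pixels'][...,::-1]
    if crop: a,b,c,e=crop; im=im[b:e,a:c]
    cv2.imwrite('pics/'+name,cv2.resize(im,None,fx=k,fy=k,interpolation=cv2.INTER_CUBIC))
E
python3 - <<'E'
from h import *
import pickle
print(ctrl.sense())
for n in("scene","side"):
    d=snap(n); save(d,n+'0.png'); pickle.dump(d,open(n+'0.pkl','wb')); print(d['W'][:3,3])
E
```

```text
{'time_s': 0.0, 'qpos': array([ 1.24219481,  0.57654149,  0.0248408 ,  1.43788984, -0.01500726,
        1.12898038, -0.05650581]), 'qd': array([-4.69433159e-05,  3.42262735e-04, -4.59240069e-04, -6.51316746e-04,
        8.57079449e-04,  2.17061774e-03,  6.52696483e-04]), 'joint_torque': array([-6.92931758e-05, -7.65750289e+01,  2.25027926e+00, -2.85969365e+01,
        1.51936925e-02,  1.27922921e-02,  3.70685609e-05]), 'eef_pos': array([ 163.49200201, -654.42093092,  213.14270293]), 'tcp_rot': array([-3.13995992e+00,  7.71525305e-05,  2.44829771e-01]), 'force': array([-0.10847512,  0.25525882,  0.53836178]), 'wrist_torque': array([0.01375555, 0.01920787, 0.02802233]), 'finger_force': 0.0, 'opening': 85.04316360809683}
[1230.7547559   583.15757787  893.20355973]
[ 510.77136233 -752.60452527  914.70652018]
```

View pics/scene0.png

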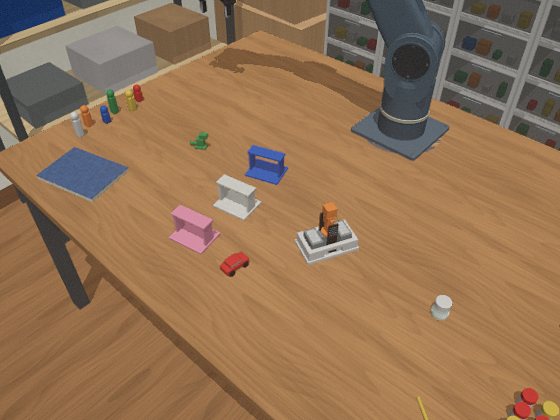

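View pics/side0.png

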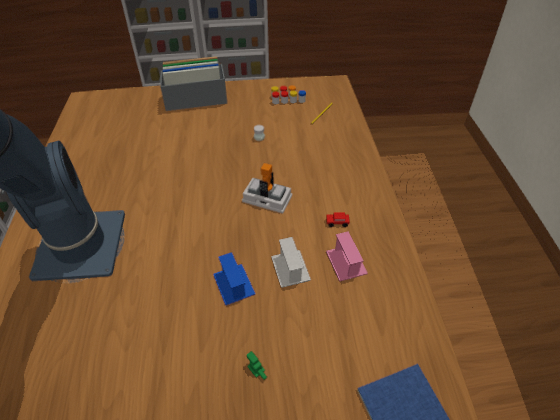

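White riser at scene (237,195)/side (290,262), with a blue one at (267,163)/(234,278) and a pink one at (193,228)/(347,256) as look-alikes. The description says white, so I take the white one. The cassette with the toy robot is at scene (328,235)/side (268,185), the car at (235,264), the dinosaur at (201,141) and the jar at (442,306).

Run:
```python
from h import *
import pickle
def rect(n,Q):
    if len(Q)<5: print(n,len(Q));return
    r=cv2.minAreaRect(Q[:,:2].astype(np.float32)); print(n,len(Q),'ctr',np.round(r[0],1),'size',np.round(r[1],1),'ang',round(r[2],1),'z',np.round(np.percentile(Q[:,2],[5,50,95]),1))
boxes={'scene':dict(cas=(285,190,370,270),ris=(205,165,268,225)),'side':dict(cas=(235,155,300,215),ris=(265,230,315,290))}
for n in boxes:
    d=pickle.load(open(n+'0.pkl','rb')); P=world(d); hsv=cv2.cvtColor(d['pixels'],cv2.COLOR_RGB2HSV)
    def sel(b,m):
        a,c,e,f=b; M=np.zeros(m.shape,bool); M[c:f,a:e]=1; return P[M&m&~np.isnan(P[...,0])]
    H,S,V=[hsv[...,i].astype(int) for i in range(3)]
    Q=sel(boxes[n]['cas'],(S>170)&(V>150)&(H<16)); rect(n+' head top',Q[Q[:,2]>150-24]); rect(n+' orange',Q[(Q[:,2]>100)])
    Q=sel(boxes[n]['cas'],(S<60)); rect(n+' cradle',Q[(Q[:,2]>26)&(Q[:,2]<40)]);rect(n+' casstop',Q[(Q[:,2]>42)&(Q[:,2]<55)]);rect(n+' catchtop',Q[(Q[:,2]>75)])
    Q=sel(boxes[n]['ris'],(S<70)&(V>100)); rect(n+' ledge',Q[(Q[:,2]>64)&(Q[:,2]<76)]); rect(n+' all',Q[Q[:,2]>3])
    for nm,m in dict(red=(S>150)&((H<5)|(H>174)),green=(S>100)&(H>45)&(H<80)).items():
        Q=P[m&~np.isnan(P[...,0])]; Q=Q[(Q[:,2]>8)&(Q[:,2]<60)&(Q[:,0]>250)&(Q[:,0]<1000)];print(nm,len(Q),np.median(Q,0).round() if len(Q) else '')
    save(d,n+'_crop.png',(170,120,380,280) if n=='scene' else (200,140,380,310),3.5 if n=='scene' else 3.4)
```

```text
scene head top 61 ctr [551.5 131.4] size [24.5 24. ] ang 61.4 z [126.8 132.7 135.3]
scene orange 127 ctr [553.  133.5] size [30.1 24.9] ang 63.3 z [104.  125.3 134.6]
scene cradle 582 ctr [550.  131.1] size [ 75.9 130.3] ang 61.8 z [27.5 35.3 38.8]
scene casstop 449 ctr [550.  130.1] size [ 52.  105.5] ang 63.4 z [44.1 50.  53. ]
scene catchtop 41 ctr [549.6 133.5] size [47.8 22.7] ang 63.2 z [75.3 85.2 94.7]
scene ledge 413 ctr [ 592.8 -134.7] size [ 41.1 101.3] ang 11.0 z [68.3 71.6 74.2]
scene all 1327 ctr [ 548.8 -151.6] size [190.4 112.2] ang 21.4 z [ 5.2 11.1 73.4]
red 905 [655. 648.  39.]
green 251 [ 498. -402.   30.]
side head top 61 ctr [549.4 130.8] size [28.6 25.3] ang 63.0 z [129.8 132.5 133.9]
side orange 61 ctr [549.4 130.8] size [28.6 25.3] ang 63.0 z [129.8 132.5 133.9]
side cradle 350 ctr [547.4 129.8] size [ 74.7 127.7] ang 64.5 z [27.9 33.6 37.8]
side casstop 270 ctr [546.9 129. ] size [ 51.7 104.7] ang 63.7 z [43.5 48.7 51.7]
side catchtop 36 ctr [552.8 122.3] size [52.4 20.8] ang 38.1 z [76.6 82.9 92. ]
side ledge 474 ctr [ 590.8 -133.9] size [ 36.4 102.2] ang 10.0 z [67.  69.7 72.4]
side all 1144 ctr [ 590.8 -134.1] size [ 80.1 102.6] ang 10.5 z [ 4.1 25.5 71.7]
red 307 [727.  16.  31.]
green 240 [ 485. -401.   34.]
```

View pics/scene_crop.png

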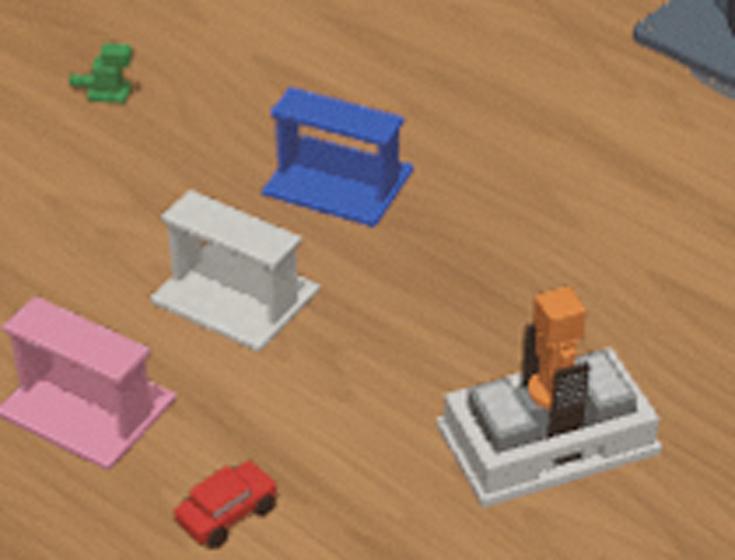

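The crop confirms the riser: the white one (crop (230,265)) lies between the blue (340,155) and pink (85,380) look-alikes. Cassette and robot centre is about (549,130), with the catch line at 63.3°. The riser ledge centre is about (592,-134), its long axis at about 100°.

```bash
python3 -m creep '[[0,0,0.1,0.1,0.09,0.08,1],[0,0,0.333,0.337,0.304,0.086,1],[0,0,0.333,0.337,0.304,0.086,1],[0,0,0.333,0.337,0.304,0.086,1],[0,0,0.333,0.337,0.304,0.086,1],[0,0,0.333,0.337,0.304,0.086,1],[0,0,0.333,0.337,0.304,0.086,1],[0,0,0.333,0.337,0.304,0.086,1],[0,0,0.333,0.337,0.304,0.086,1],[0,0,0.333,0.337,0.304,0.086,1]]'; python3 -c "
from h import *
s=ctrl.sense();print(s['qpos'],s['eef_pos'],s['tcp_rot'])"
```

```text
time_s: 1.35
eef_pos: [499.6, -351.8, 299.5]
tcp_rot: [-3.14, 0.001, 1.29]
force: [-0.3, -0.7, -0.6]
opening: 85.4
finger_force: 0.0
[ 0.73227545  0.42959187 -0.30850255  1.46992309  0.13392189  1.26377559
  0.12849846] [ 499.62828766 -351.76673074  299.52242117] [-3.14040314e+00  6.30722615e-04  1.28985111e+00]
```

```bash
python3 -m creep '[[0,0,0.05,0.05,0.06,0,1],[0,0,0.441,0.05,0.482,0,1],[0,0,0.441,0.05,0.482,0,1],[0,0,0.441,0.05,0.482,0,1],[0,0,0.441,0.05,0.482,0,1],[0,0,0.441,0.05,0.482,0,1],[0,0,0.441,0.05,0.482,0,1],[0,0,0.441,0.05,0.482,0,1],[0,0,0.441,0.05,0.482,0,1],[0,0,0.441,0.05,0.482,0,1],[0,0,0.441,0.05,0.482,0,1],[0,0,0.441,0.05,0.482,0,1]]'
cat > look.py <<'E'
from h import *
import sys
s=ctrl.sense();print(s['qpos'].round(2),s['eef_pos'].round(1),s['tcp_rot'].round(4))
d=snap('wrist'); save(d,sys.argv[1],None,1); P=world(d); hsv=cv2.cvtColor(d['pixels'],cv2.COLOR_RGB2HSV).astype(int)
H,S,V=hsv[...,0],hsv[...,1],hsv[...,2]; z=P[...,2]
near=np.hypot(P[...,0]-549,P[...,1]-130)<110
def rect(n,m):
    Q=P[m&~np.isnan(z)]
    if len(Q)<5: print(n,len(Q));return
    r=cv2.minAreaRect(Q[:,:2].astype(np.float32)); print(n,len(Q),'ctr',np.round(r[0],1),'size',np.round(r[1],1),'ang',round(r[2],1),'z',np.round(np.percentile(Q[:,2],[5,50,95]),1))
rect('head',near&(H<16)&(S>150)&(z>126)&(z<140))
rect('cassette',near&(z>43)&(z<53)&(S<70)&(V>70)); rect('cradle',near&(z>30)&(z<38)&(S<70)); rect('catch',near&(z>88)&(z<96)&(S<120))
near=np.hypot(P[...,0]-592,P[...,1]+134)<80
rect('ledge',near&(z>65)&(z<75)&(S<70))
E
python3 look.py w1.png
```

```text
time_s: 2.85
eef_pos: [550.9, 129.4, 299.9]
tcp_rot: [-3.141, 0.0, 2.674]
force: [0.8, -0.8, 1.0]
opening: 85.4
finger_force: 0.0
[ 0.18  0.41 -0.74  1.58  0.29  1.27  0.49] [550.9 129.4 299.9] [-3.1410e+00  3.0000e-04  2.6735e+00]
head 538 ctr [549.2 130. ] size [24.8 24.1] ang 63.5 z [129.1 130.6 131.8]
cassette 1582 ctr [549.  130.4] size [ 49.4 103.7] ang 63.5 z [45.6 47.1 48.6]
cradle 1804 ctr [549.  130.1] size [ 73.3 126.3] ang 63.2 z [31.3 32.7 34.1]
catch 151 ctr [549.2 130.1] size [49.4 23.4] ang 63.1 z [89.7 90.7 91.9]
ledge 890 ctr [ 587.  -134.2] size [ 25.7 100.2] ang 10.1 z [67.2 68.5 69.7]
```

View pics/w1.png

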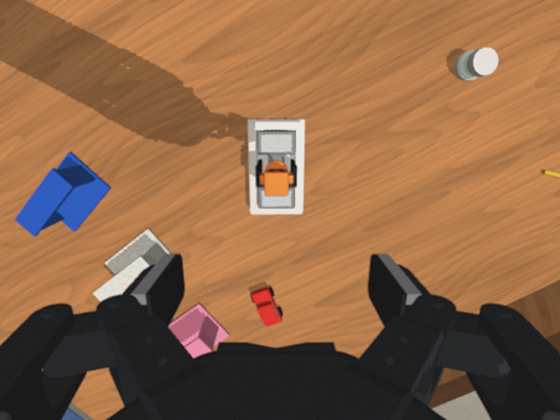

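Robot head at pixel (276,180), catches at (260,172) and (291,172); every measurement agrees on (549.1,130.2).

```bash
python3 -m creep '[[0,0,0,-0.002,0.001,-0.03,1],[0,0,0,-0.002,0.001,-0.08,1],[0,0,0,-0.002,0.001,-0.12,1],[0,0,0,-0.002,0.001,-0.15,1],[0,0,0,-0.002,0.001,-0.17,1],[0,0,0,-0.002,0.001,-0.182,1],[0,0,0,-0.002,0.001,-0.182,1],[0,0,0,-0.002,0.001,-0.182,1],[0,0,0,-0.002,0.001,-0.182,1]]'
```

```text
time_s: 4.03
eef_pos: [549.1, 132.3, 118.8]
tcp_rot: [3.141, 0.001, 2.676]
force: [-0.0, -0.6, 0.1]
opening: 85.8
finger_force: 0.0
```

```bash
python3 -m creep '[[0,0,0,0,0,0,0.3],[0,0,0,0,0,0,0.3],[0,0,0,0,0,0,0.2],[0,0,0,0,0,0,0],[0,0,0,0,0,0,0],[0,0,0,0,0,0,0],[0,0,0,0,0,0,0],[0,0,0,0,0,0,0]]'
```

```text
time_s: 5.03
eef_pos: [548.6, 132.1, 118.0]
tcp_rot: [-3.142, -0.0, 2.676]
force: [-0.7, 0.4, -0.3]
opening: -0.4
finger_force: 0.0
```

```bash
python3 look.py w2.png; python3 -c "
from h import *
d=snap('scene');save(d,'s2.png',(260,130,400,270),4)"
```

```text
[ 0.11  0.58 -0.66  1.84  0.46  0.88  0.34] [548.6 132.1 118. ] [-3.1416 -0.      2.6764]
head 654 ctr [542.4 133.8] size [25.7  9.4] ang 63.6 z [126.9 130.3 131.6]
cassette 3213 ctr [547.4 131. ] size [ 50.2 100.3] ang 63.3 z [45.6 47.1 48.4]
cradle 4100 ctr [548.8 130.3] size [ 73.6 126. ] ang 63.3 z [31.6 32.8 34.1]
catch 584 ctr [549.2 130.2] size [50.3 24.4] ang 63.4 z [89.6 90.8 92.1]
ledge 310 ctr [ 579.8 -138.8] size [ 27.2 105.2] ang 27.5 z [67.3 68.5 69.4]
```

View pics/s2.png

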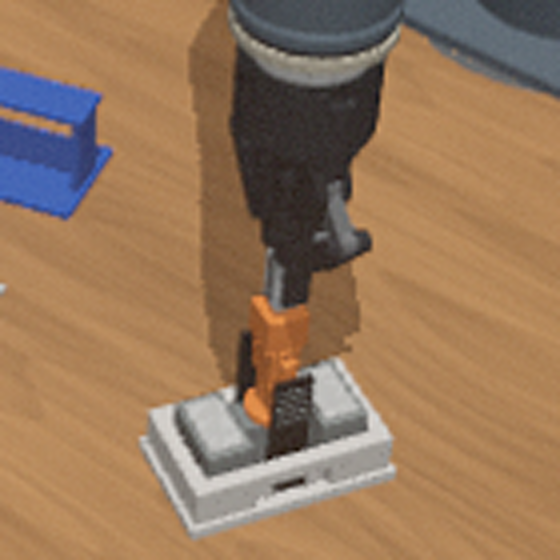

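The head is still upright, with the fingers ending at its top, around crop (285,300). I'll check the wrist view.

View pics/w2.png

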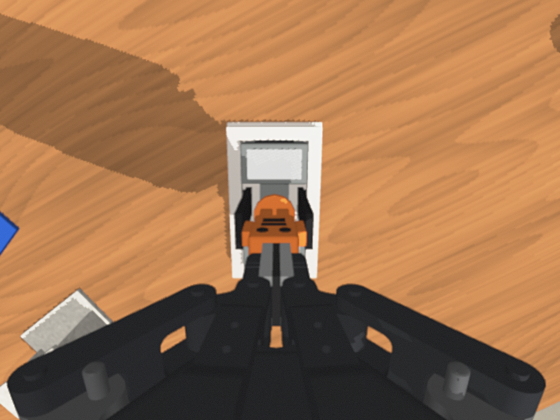

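Run:
```python
from h import *
for n in('scene','side'):
    d=snap(n);P=world(d)
    z=P[...,2]; m=(np.hypot(P[...,0]-549,P[...,1]-131)<60)&(z>96)&(z<170)
    hsv=cv2.cvtColor(d['pixels'],cv2.COLOR_RGB2HSV); nb=m&(hsv[...,1]<100); Q=P[nb]
    y=np.array([np.cos(np.radians(63.3)),np.sin(np.radians(63.3))]);x=np.array([y[1],-y[0]])
    q=Q[:,:2]-[549.1,130.2]
    for lo in range(96,170,8):
        k=(Q[:,2]>=lo)&(Q[:,2]<lo+8)
        if k.sum(): print(n,lo,k.sum(),'x',np.percentile(q[k]@x,[2,50,98]).round(),'y',np.percentile(q[k]@y,[2,50,98]).round())
print(ctrl.sense())
```

```text
scene 96 1 x [7. 7. 7.] y [26. 26. 26.]
scene 136 8 x [-1.  7.  9.] y [2. 7. 9.]
scene 144 26 x [-6.  7. 11.] y [-3.  9. 15.]
scene 152 33 x [-5.  5. 11.] y [-4. 10. 16.]
scene 160 28 x [-6.  6. 11.] y [-5. 11. 15.]
scene 168 8 x [-4.  6. 10.] y [-3.  7. 16.]
side 136 7 x [-4.  4.  8.] y [-9. -5.  5.]
side 144 16 x [-7.  5.  8.] y [-12.  -7.   6.]
side 152 19 x [-6.  4.  9.] y [-11.  -6.   5.]
side 160 14 x [-6.  4.  8.] y [-13.  -5.   7.]
side 168 2 x [6. 7. 7.] y [-4.  2.  8.]
{'time_s': 5.225, 'qpos': array([ 0.11097356,  0.58196422, -0.66288008,  1.83947504,  0.45558771,
        0.8770271 ,  0.33506112]), 'qd': array([ 0.00280842, -0.0003197 , -0.00034333, -0.00112962,  0.00111095,
        0.000967  , -0.00011655]), 'joint_torque': array([-1.36197545e-03, -6.56626225e+01, -8.88276994e+00, -2.18694431e+01,
        1.25432754e-02,  2.53460195e-03,  1.67310100e-05]), 'eef_pos': array([548.59476536, 132.13094915, 117.98922888]), 'tcp_rot': array([-3.14154582e+00, -3.05336146e-06,  2.67644177e+00]), 'force': array([ 0.2796376 ,  0.06783713, -0.55216612]), 'wrist_torque': array([-0.03411865,  0.00965388, -0.05981122]), 'finger_force': 0.0, 'opening': 0.03332045808675721}
```

The fingers are shut above the head, with the pads at (277,255) over it. So the real tips stand higher than the stated tool frame implies, and I'll measure where they are.

Run:
```python
from h import *
d=snap('wrist');P=world(d);print(d['mount'])
for v in range(200,330,8): print(v,[(u,*P[v,u].round(0)) for u in (268,287)], d['pixels'][v,268])
for n in('scene','side'):
    e=np.array(ctrl.snapshot(n)['camera_from_world'])
    pass
```

```text
[[-4.30975041e-05  9.64256245e-01  2.64971493e-01  6.62964115e+01]
 [ 9.99999593e-01  2.80400645e-04 -8.57754860e-04 -5.78833045e-02]
 [-9.01393658e-04  2.64971349e-01 -9.64255864e-01 -1.58582887e+02]
 [ 0.00000000e+00  0.00000000e+00  0.00000000e+00  1.00000000e+00]]
200 [(268, np.float64(537.0), np.float64(131.0), np.float64(53.0)), (287, np.float64(544.0), np.float64(144.0), np.float64(52.0))] [212 113  51]
208 [(268, np.float64(543.0), np.float64(129.0), np.float64(54.0)), (287, np.float64(549.0), np.float64(141.0), np.float64(54.0))] [184  98  43]
216 [(268, np.float64(541.0), np.float64(131.0), np.float64(83.0)), (287, np.float64(546.0), np.float64(142.0), np.float64(83.0))] [143  76  34]
224 [(268, np.float64(537.0), np.float64(133.0), np.float64(113.0)), (287, np.float64(542.0), np.float64(143.0), np.float64(112.0))] [38 28 27]
232 [(268, np.float64(537.0), np.float64(133.0), np.float64(124.0)), (287, np.float64(542.0), np.float64(142.0), np.float64(123.0))] [147  77  35]
240 [(268, np.float64(539.0), np.float64(133.0), np.float64(131.0)), (287, np.float64(543.0), np.float64(
[... 937 characters left out ...]
64(539.0), np.float64(134.0), np.float64(183.0)), (287, np.float64(540.0), np.float64(140.0), np.float64(187.0))] [32 32 32]
304 [(268, np.float64(542.0), np.float64(133.0), np.float64(184.0)), (287, np.float64(540.0), np.float64(140.0), np.float64(192.0))] [32 33 33]
312 [(268, np.float64(546.0), np.float64(130.0), np.float64(181.0)), (287, np.float64(541.0), np.float64(140.0), np.float64(195.0))] [39 38 40]
320 [(268, np.float64(549.0), np.float64(129.0), np.float64(182.0)), (287, np.float64(543.0), np.float64(139.0), np.float64(195.0))] [39 41 42]
328 [(268, np.float64(552.0), np.float64(127.0), np.float64(181.0)), (287, np.float64(554.0), np.float64(134.0), np.float64(183.0))] [40 40 42]
```

The tips end at z≈137 while the TCP reads 118, so the real tips are about 36 mm farther back than stated; laterally the jaws are centred. I'll open, go down 36 mm and close again.

```bash
python3 -m creep '[[0,0,0,0,0,0,1],[0,0,0,0,0,0,1],[0,0,0,0,0,0,1],[0,0,0,0,-0.002,0,1],[0,0,0,0,-0.002,0,1],[0,0,0,0,-0.002,-0.012,1],[0,0,0,0,-0.002,-0.024,1],[0,0,0,0,-0.002,-0.035,1],[0,0,0,0,-0.002,-0.035,1],[0,0,0,0,-0.002,-0.035,1]]'
```

```text
time_s: 6.62
eef_pos: [548.6, 130.3, 83.0]
tcp_rot: [3.142, -0.0, 2.677]
force: [-0.2, 0.9, -0.7]
opening: 85.4
finger_force: 0.0
```

```bash
python3 -m creep '[[0,0,0,0,0,0,0.5],[0,0,0,0,0,0,0.3],[0,0,0,0,0,0,0],[0,0,0,0,0,0,0],[0,0,0,0,0,0,0],[0,0,0,0,0,0,0],[0,0,0,0,0,0,0]]'
```

```text
time_s: 7.5
eef_pos: [549.5, 130.7, 84.6]
tcp_rot: [3.14, 0.002, 2.676]
force: [-2.6, 0.1, 15.0]
opening: 25.4
finger_force: 67.8
```

```bash
python3 -m creep '[[0,0,0,0,0,0.01,0],[0,0,0,0,0,0.03,0],[0,0,0,0,0,0.06,0],[0,0,0,0,0,0.1,0],[0,0,0,0,0,0.13,0],[0,0,0,0,0,0.13,0],[0,0,0,0,0,0.13,0],[0,0,0,0,0,0.13,0]]'
python3 - <<'E'
from h import *
ims=[]
for n,c in(('scene',(260,110,400,270)),('wrist',(180,150,380,378))):
    d=snap(n); a,b,e,f=c; ims.append(cv2.resize(d['pixels'][b:f,a:e,::-1],(396,452)))
    P=world(d);hsv=cv2.cvtColor(d['pixels'],cv2.COLOR_RGB2HSV);m=(hsv[...,0]<16)&(hsv[...,1]>170)&(hsv[...,2]>120)&(np.hypot(P[...,0]-549,P[...,1]-130)<45)&(P[...,2]>130);Q=P[m]
    print(n,len(Q),np.percentile(Q,[1,50,99],axis=0).round(0))
    for n2 in [0]:
        e1=P[(np.hypot(P[...,0]-549,P[...,1]-130)<60)&(hsv[...,1]<70)]; print('cass z',np.percentile(e1[(e1[:,2]>40)&(e1[:,2]<60)][:,2],50))
cv2.imwrite('pics/lift.png',np.hstack(ims))
E
```

```text
time_s: 8.5
eef_pos: [548.0, 129.7, 211.9]
tcp_rot: [-3.14, -0.001, 2.676]
force: [0.6, -1.2, -0.5]
opening: 24.9
finger_force: 71.8
scene 276 [[539. 115. 179.]
 [557. 132. 215.]
 [566. 148. 263.]]
cass z 49.79583520070446
wrist 5579 [[533. 115. 179.]
 [544. 131. 257.]
 [563. 145. 259.]]
cass z 46.999699406664206
```

View pics/lift.png

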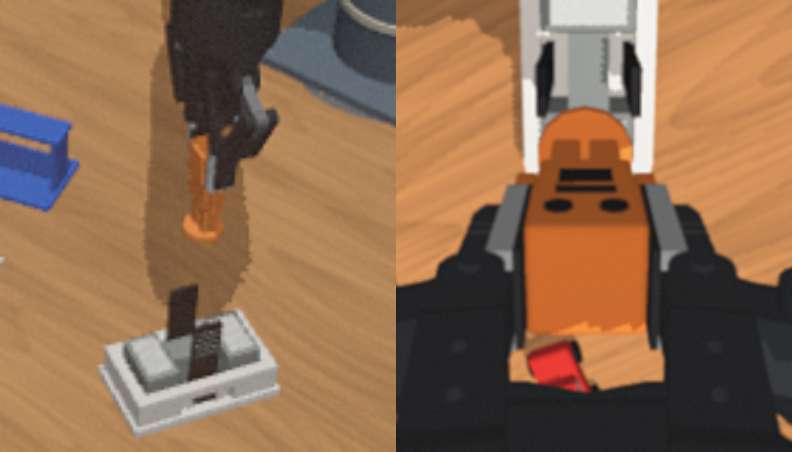

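The robot hangs upright in the jaws (crop (205,190)) and the catches are free. Next I'll carry it over the ledge and look.

```bash
python3 -m creep '[[0,0,0,0.005,-0.02,0,0],[0,0,0,0.01,-0.06,0,0],[0,0,0,0.018,-0.11,0,0],[0,0,0,0.026,-0.16,0,0],[0,0,0,0.035,-0.21,0,0],[0,0,0,0.04,-0.245,0,0],[0,0,0,0.0435,-0.264,0,0],[0,0,0,0.0435,-0.264,0,0],[0,0,0,0.0435,-0.264,0,0],[0,0,0,0.0435,-0.264,0,0]]'
python3 - <<'E'
from h import *
from scipy.optimize import least_squares
print(ctrl.sense()['opening'])
def box(n,Q,hx,th):
    a=np.radians(th); ux=np.array([np.cos(a),np.sin(a)]); uy=np.array([-ux[1],ux[0]])
    r=Q[:,:2]-[591.8,-134.3]; x,y=r@ux,r@uy
    print(n,len(Q),'across',np.percentile(x,[1,99]).round(1),'along',np.percentile(y,[1,99]).round(1),'z',np.median(Q[:,2]).round(1))
for n in('scene','side','wrist'):
    d=snap(n);P=world(d);hsv=cv2.cvtColor(d['pixels'],cv2.COLOR_RGB2HSV);r=np.hypot(P[...,0]-592,P[...,1]+134)
    m=(r<65)&(hsv[...,1]<70)&(hsv[...,2]>90)&(P[...,2]>64)&(P[...,2]<75); box(n,P[m],18,10.3)
    m=(r<50)&(hsv[...,0]<16)&(hsv[...,1]>170)&(P[...,2]>150);Q=P[m]
    print(' robot',len(Q),np.percentile(Q,[1,50,99],axis=0).round(0).tolist())
    if n=='wrist': save(d,'w3.png')
E
```

```text
time_s: 9.85
eef_pos: [592.2, -132.0, 213.2]
tcp_rot: [3.141, 0.0, 2.679]
force: [-0.2, -0.3, -0.5]
opening: 25.6
finger_force: 71.8
25.63009077880034
scene 401 across [-18.1  19.8] along [-50.   48.5] z 71.6
 robot 160 [[581.0, -146.0, 179.0], [601.0, -126.0, 203.0], [611.0, -114.0, 263.0]]
side 471 across [-18.8  16.9] along [-48.7  49.4] z 69.8
 robot 215 [[577.0, -151.0, 179.0], [595.0, -141.0, 207.0], [608.0, -126.0, 262.0]]
wrist 3218 across [-17.4  17.9] along [-48.8  48.9] z 68.7
 robot 5831 [[577.0, -147.0, 180.0], [588.0, -131.0, 258.0], [607.0, -117.0, 260.0]]
```

View pics/w3.png

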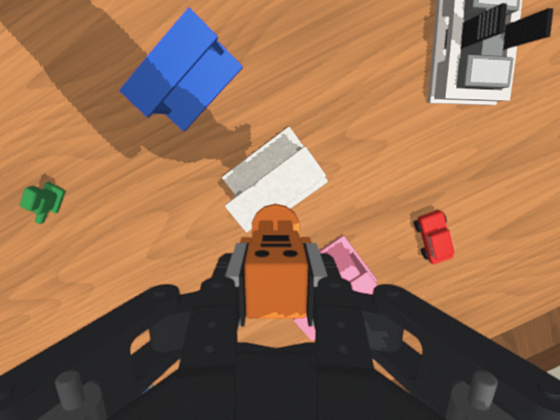

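The wrist view shows the white ledge at (275,180) under the robot, and its centre is confirmed at (592,-134).

```bash
python3 -m creep '[[0,0,0,0,-0.002,-0.02,0],[0,0,0,0,-0.002,-0.05,0],[0,0,0,0,-0.002,-0.075,0],[0,0,0,0,-0.002,-0.09,0],[0,0,0,0,-0.002,-0.098,0],[0,0,0,0,-0.002,-0.102,0],[0,0,0,0,-0.002,-0.104,0],[0,0,0,0,-0.002,-0.104,0],[0,0,0,0,-0.002,-0.104,0]]'
```

```text
time_s: 11.12
eef_pos: [592.3, -135.9, 109.4]
tcp_rot: [3.141, 0.001, 2.676]
force: [-0.9, -0.3, 0.0]
opening: 25.2
finger_force: 71.8
```

```bash
python3 -m creep '[[0,0,0,0,0,-0.001,0],[0,0,0,0,0,-0.002,0],[0,0,0,0,0,-0.002,0],[0,0,0,0,0,-0.002,0]]'; python3 -c "
from h import *
d=snap('wrist');P=world(d);hsv=cv2.cvtColor(d['pixels'],cv2.COLOR_RGB2HSV);m=(hsv[...,0]<16)&(hsv[...,1]>170)&(np.hypot(P[...,0]-592,P[...,1]+134)<25)&(P[...,2]>145);print(np.median(P[m],0))"
```

```text
time_s: 11.62
eef_pos: [592.1, -135.9, 107.0]
tcp_rot: [-3.142, -0.0, 2.676]
force: [0.1, -0.5, -1.5]
opening: 25.3
finger_force: 71.8
[ 590.79076961 -135.43696596  152.72347299]
```

```bash
python3 -m creep '[[0,0,0,0,0,-0.001,0],[0,0,0,0,0,-0.001,0],[0,0,0,0,0,-0.001,0]]'
```

```text
time_s: 12.05
eef_pos: [592.2, -135.9, 106.8]
tcp_rot: [-3.141, 0.001, 2.676]
force: [-2.3, -0.3, 7.3]
opening: 24.7
finger_force: 73.6
```

Contact at 7 N. I'll release gently, hold, then rise.

```bash
python3 -m creep '[[0,0,0,0,0,0,0.4],[0,0,0,0,0,0,0.6],[0,0,0,0,0,0,1],[0,0,0,0,0,0,1],[0,0,0,0,0,0,1],[0,0,0,0,0,0,1],[0,0,0,0,0,0.02,1],[0,0,0,0,0,0.06,1],[0,0,0,0,0,0.11,1],[0,0,0,0,0,0.14,1],[0,0,0,0,0,0.14,1],[0,0,0,0,0,0.14,1]]'; python3 -c "
from h import *
d=snap('wrist');save(d,'w4.png');P=world(d);hsv=cv2.cvtColor(d['pixels'],cv2.COLOR_RGB2HSV);m=(hsv[...,0]<16)&(hsv[...,1]>170)&(np.hypot(P[...,0]-592,P[...,1]+134)<40)&(P[...,2]>145);Q=P[m];print(np.median(Q,0),np.percentile(Q[:,2],[3,97]),cv2.minAreaRect(Q[:,:2].astype(np.float32)))"
```

```text
time_s: 13.55
eef_pos: [591.7, -136.0, 245.3]
tcp_rot: [-3.141, -0.001, 2.676]
force: [0.5, -0.8, -1.0]
opening: 85.6
finger_force: 0.0
[ 592.08675515 -135.9115293   152.57915385] [148.94245197 153.92313434] ((593.007568359375, -136.41848754882812), (25.43153190612793, 26.03984832763672), 63.29973602294922)
```

The toy robot stands upright on the ledge, head top level and centred at (592,-136). Now back over the cassette.

```bash
python3 -m creep '[[0,0,0,-0.005,0.03,0,1],[0,0,0,-0.015,0.09,0,1],[0,0,0,-0.024,0.15,0,1],[0,0,0,-0.033,0.21,0,1],[0,0,0,-0.0395,0.247,0,1],[0,0,0,-0.0425,0.266,0,1],[0,0,0,-0.0425,0.266,0,1],[0,0,0,-0.0425,0.266,0,1],[0,0,0,-0.0425,0.266,0,1]]'; python3 look.py w5.png
```

```text
time_s: 14.72
eef_pos: [550.1, 128.2, 245.7]
tcp_rot: [-3.141, 0.0, 2.674]
force: [0.5, -0.1, 1.4]
opening: 85.5
finger_force: 0.0
[ 0.18  0.45 -0.74  1.67  0.33  1.15  0.45] [550.1 128.2 245.7] [-3.1408  0.      2.6736]
head 0
cassette 2885 ctr [548.8 129.9] size [ 50.1 103.1] ang 62.8 z [45.6 47.1 48.5]
cradle 2390 ctr [549.2 130. ] size [ 73.2 127.6] ang 63.3 z [31.3 32.7 34.3]
catch 231 ctr [549.1 130. ] size [49.7 23.9] ang 63.8 z [89.6 90.7 92. ]
ledge 508 ctr [ 582.  -132.5] size [17.2 94.8] ang 9.4 z [66.9 68.5 69.8]
```

```bash
python3 -m creep '[[0,0,0,0,0,-0.03,1],[0,0,0,0,0,-0.08,1],[0,0,0,0,0,-0.13,1],[0,0,0,0,0,-0.16,1],[0,0,0,0,0,-0.17,1],[0,0,0,0,0,-0.17,1],[0,0,0,0,0,-0.17,1],[0,0,0,0,0,-0.17,1]]'
```

```text
time_s: 15.78
eef_pos: [550.3, 130.2, 77.2]
tcp_rot: [3.14, 0.002, 2.676]
force: [-0.6, -0.4, 0.8]
opening: 85.1
finger_force: 0.0
```

```bash
python3 -m creep '[[0,0,0,-0.001,0,-0.02,1],[0,0,0,-0.001,0,-0.035,1],[0,0,0,-0.001,0,-0.04,1],[0,0,0,-0.001,0,-0.04,1],[0,0,0,-0.001,0,-0.04,1]]'
python3 - <<'E'
from h import *
d=snap('wrist');save(d,'w6.png');P=world(d)
ims=[d['pixels'][...,::-1]]
d=snap('scene');ims.append(cv2.resize(d['pixels'][150:290,240,None][:0] if 0 else d['pixels'][150:285,250:400,::-1],(467,420)))
o=np.hstack(ims);cv2.imwrite('pics/pre.png',cv2.resize(o,(800,int(420*800/o.shape[1]))))
E
```

```text
time_s: 16.4
eef_pos: [548.9, 130.3, 36.5]
tcp_rot: [3.141, 0.0, 2.676]
force: [0.6, 0.9, 0.3]
opening: 85.1
finger_force: 0.0
```

View pics/pre.png

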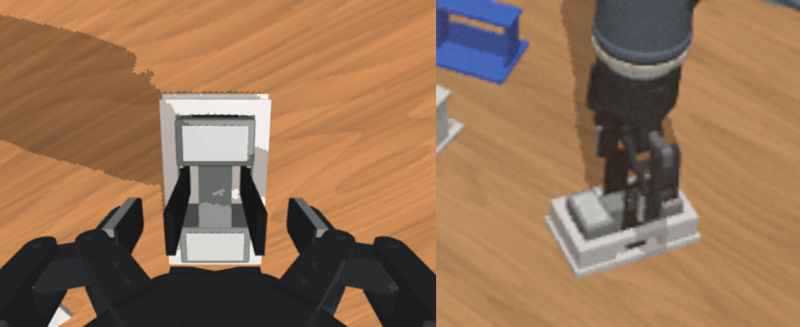

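The catches (175,210) and (252,210) stand centred between the open pads (122,225) and (305,225). Closing now.

```bash
python3 -m creep '[[0,0,0,0,0,0,0.6],[0,0,0,0,0,0,0.5],[0,0,0,0,0,0,0.4],[0,0,0,0,0,0,0],[0,0,0,0,0,0,0],[0,0,0,0,0,0,0],[0,0,0,0,0,0,0],[0,0,0,0,0,0,0]]'
```

```text
time_s: 17.5
eef_pos: [549.1, 130.3, 37.6]
tcp_rot: [3.141, 0.002, 2.676]
force: [-5.0, -1.4, 18.8]
opening: 26.2
finger_force: 58.7
```

Run:
```python
from h import *
print(ctrl.sense()['opening'],ctrl.sense()['wrist_torque'])
d=snap('wrist');ims=[d['pixels'][150:400,150:410,::-1]]
d2=snap('scene');o=np.hstack([cv2.resize(ims[0],(400,385)),cv2.resize(d2['pixels'][180:265,285,None][:0] if 0 else d2['pixels'][185:265,285:368,::-1],(400,385))])
cv2.imwrite('pics/pinch.png',o)
```

```text
26.244258417479607 [-0.43818171  0.93051637 -0.02982499]
```

View pics/pinch.png

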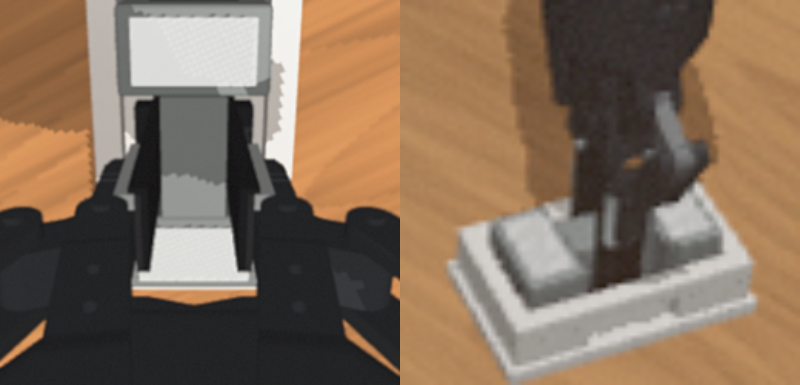

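The catches are pinched symmetrically, at crop (145,185) and (243,185). Next, a small lift as a test.

```bash
python3 -m creep '[[0,0,0,0,0,0.002,0],[0,0,0,0,0,0.005,0],[0,0,0,0,0,0.01,0],[0,0,0,0,0,0.015,0],[0,0,0,0,0,0.02,0],[0,0,0,0,0,0.02,0],[0,0,0,0,0,0.02,0]]'
cat > chk.py <<'E'
from h import *
s=ctrl.sense();print(s['eef_pos'],s['opening'],s['finger_force'],s['force'])
d=snap('wrist');P=world(d);hsv=cv2.cvtColor(d['pixels'],cv2.COLOR_RGB2HSV)
y=np.array([np.cos(np.radians(63.3)),np.sin(np.radians(63.3))]);x=np.array([y[1],-y[0]])
q=P[...,:2]-[549.1,130.2];a=q@x;b=q@y
for nm,lo,hi in(('far',-48,-26),('near',26,48)):
    m=(a>lo)&(a<hi)&(abs(b)<20)&(hsv[...,1]<60)&(hsv[...,2]>80)&(P[...,2]>40); Q=P[m]; print(nm,len(Q),np.percentile(Q[:,2],[5,50,95]).round(1) if len(Q) else '')
E
python3 chk.py
```

```text
time_s: 18.48
eef_pos: [548.6, 130.0, 55.9]
tcp_rot: [-3.141, -0.0, 2.676]
force: [-0.0, 1.0, -2.0]
opening: 26.2
finger_force: 59.2
[548.55105446 130.0416553   55.94316154] 26.22111548309866 59.22962486743927 [-0.00308076  1.0274545  -2.01431642]
far 3605 [64.7 65.7 66.7]
near 1846 [64.7 65.6 66.5]
```

The cassette is out and level, up 18.6 mm. I'll continue the lift.

```bash
python3 -m creep '[[0,0,0,0,0,0.005,0],[0,0,0,0,0,0.015,0],[0,0,0,0,0,0.03,0],[0,0,0,0,0,0.045,0],[0,0,0,0,0,0.06,0],[0,0,0,0,0,0.07,0],[0,0,0,0,0,0.077,0],[0,0,0,0,0,0.08,0],[0,0,0,0,0,0.08,0],[0,0,0,0,0,0.08,0],[0,0,0,0,0,0.08,0],[0,0,0,0,0,0.08,0]]'; python3 chk.py
python3 - <<'E'
from h import *
for n in('scene','side'):
    d=snap(n);P=world(d);hsv=cv2.cvtColor(d['pixels'],cv2.COLOR_RGB2HSV);m=(hsv[...,0]<16)&(hsv[...,1]>170)&(hsv[...,2]>120)&(np.hypot(P[...,0]-592,P[...,1]+135)<40)&(P[...,2]>75);Q=P[m]
    print(n,len(Q),np.percentile(Q,[2,50,98],axis=0).round(0).tolist())
E
```

```text
time_s: 20.02
eef_pos: [548.5, 130.1, 135.8]
tcp_rot: [-3.141, -0.0, 2.676]
force: [0.3, 0.2, -2.0]
opening: 26.1
finger_force: 59.2
[548.49387232 130.12259357 135.80736756] 26.09852752311071 59.23863887786865 [ 0.28327821  0.1654808  -2.01558129]
far 3600 [144.6 145.6 146.6]
near 1846 [144.6 145.4 146.4]
scene 169 [[582.0, -142.0, 76.0], [600.0, -128.0, 127.0], [608.0, -119.0, 157.0]]
side 242 [[578.0, -154.0, 75.0], [590.0, -145.0, 141.0], [605.0, -124.0, 156.0]]
```

Cassette top at about 146.5 mm, so its centre is at about 126 mm and it is level and still. The toy robot stands upright on the ledge.

```bash
python3 -c "
from bench import ctrl
print(ctrl.sign_off())"
```

```text
the job is handed in; nothing more can be done
None
```

I handed the job in with the toy robot standing upright on the white riser's ledge and the cassette held level by its pinched catches, about 10 cm up; the sign-off gave no verdict, so I can't confirm it passed.

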